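Refit the filter cover of the dust extractor

TASK

Put the loose aluminium cover back on the workshop dust extractor: holding it tilted, hook its lip under the fixed ledge and push it in as far as it goes, then swing the cover down and press it until the sprung roller catch snaps over its far edge and it lies flat and fully home. Work gently, feeling for contact instead of forcing anything, let go of the cover, and leave the other things on the bench where they are.

Things in the scene. Friction and masses are not known exactly. Their poses are not given: they have to be found in the camera images.
- cover: Loose aluminium cover, 0.2-0.4 kg, lying on the bench right way up. Plate 130 (x) x 110 (y) x 5 mm; origin: centre of its underside, z up. A narrower lip (80 mm wide, 4 mm thick, level with the underside) sticks out 20 mm from its -x edge, so the lip ends at x = -85 mm and the plate's other (catch) edge is at x = +65 mm. The job needs no force over about 15 N; more than 25 N on the tilted cover is forcing it
- grip (a point): Middle of the black upright grip rib on top of the cover, cover frame (30, 0, 25) mm, same axes: 12 mm thick (x), 60 mm long (y), from z = 5 to 40 mm over the cover's underside. Pinch it across its 12 mm, fingers closing along the cover's x, from above
- lip (a point): Middle of the end of the cover's lip, cover frame (-85, 0, 2) mm; same axes as the cover
- housing: Fixed grey dust extractor, 250 (x) x 170 (y) mm; origin: centre of its underside, on the bench, z up. On its top a flat steel frame carries ledge, stop, side cheeks and roller catch. The frame is bolted down through long slots: all of these together stand up to 20 mm off, either way along the housing's x only, from the nominal points below, which do not show it: feel for the stop with the lip
- seat (a point): Nominal centre of the seat (frame's flat top, 60 mm over the bench; 80 x 60 mm opening over a paper filter); housing axes. Home, the cover's origin is here (+-20 mm in x), its axes parallel to the housing's, underside on the seat, lip under the ledge at the stop, +x edge under the roller. Side cheeks 9 mm high leave 120 mm in y for the 110 mm plate
- ledge (a point): Nominal middle of the lower free edge of the ledge, housing frame (-67, 0, 70) mm: the ledge overhangs the seat at its -x end, 104 mm wide, 4 mm thick, its mouth open to +x, underside 10 mm above the seat. The lip goes in tilted 7 to 16 degrees, catch edge up; the plate cannot go in level, as ledge and roller overhang it at both ends
- stop (a point): Nominal rigid end wall of the gap under the ledge, housing frame (-85, 0, 62) mm, 18 mm in from the ledge's free edge (+-20 mm in x like the rest of the frame): push the lip against it with a few newtons and keep it there while swinging down
- rollerline (a point): Nominal axis of the roller catch, housing frame (67.5, 0, 69) mm: steel roller, radius 5 mm, 40 mm long along y, sprung towards -x, yields up to 5 mm in +x at 2 to 5 N. Pressing the cover past it takes about 5 to 15 N down on the grip, and works only with the lip within about 2 mm of the stop. Two fixed posts beside it, 14 mm high, start at x = +67 mm (nominal)
- screwdriver: Screwdriver, 170 mm, red grip, lying on the bench; leave alone
- tri_plate: Small pointed aluminium offcut plate, 5 mm thick; leave alone
- square: Try square, dark wooden stock and steel blade, 20 mm high; leave alone
- tape: Roll of tape, 76 mm across, 24 mm high; leave alone
- wrench: Open-ended wrench, 160 mm; leave alone
- glue: Yellow glue bottle, 52 mm across, 130 mm high; leave alone
- screw_cup: Small steel bowl, 70 mm across, 50 mm high; leave alone
Mind the look-alikes: they are no part of the job. There is more than one size of the cover; the job needs the smaller.

How it is judged (in metres and radians):
On the way, in this order (a step that is already met when the one before it is completed fails the run):
1. the cover, tilted, has its lip down at the ledge (x of lip in the frame of housing between -0.108 and -0.062 m and z of lip in the frame of housing between 0.058 and 0.07 m and angle between the z axis of cover and the z axis of housing, either way round above 0.08 rad and z of grip in the frame of lip above 0.02 m), for 0.15 s.
2. the cover is swung down flat on the seat, its far edge under the roller (z of cover in the frame of housing between 0.057 and 0.0625 m and z of lip in the frame of housing below 0.0645 m and angle between the z axis of cover and the z axis of housing, either way round below 0.02 rad and angle between the x axis of cover and the x axis of housing, either way round below 0.1 rad and x of lip in the frame of housing between -0.108 and -0.062 m and y of cover in the frame of housing between -0.008 and 0.008 m), for 0.2 s.
At the end, for the whole second after the job is handed in: The cover lies flat on the seat (underside within 3 mm of the seat's height, level within 0.02 rad of the housing), its lip under the ledge, its far edge under the roller, within 8 mm sideways and 0.10 rad in yaw of the housing, released and at rest (all of step 2 and linear speed of cover below 0.01 m/s and contact force between the fingers and cover below 0.05 N); the robot touches nothing.
It fails at once if the cover is forced against the housing with more than 25 N while not yet flat, or slammed or pressed with more than 80 N at any time ((contact force between cover and housing above 25 N and angle between the z axis of cover and the z axis of housing, either way round above 0.04 rad) or contact force between cover and housing above 80 N).
It fails at once if the arm or fingers push the housing with more than 25 N (contact force between any of the arm, the fingers and housing above 25 N).
It fails at once if another thing on the bench is moved by more than 25 mm (distance of any of screwdriver, tri_plate, square, tape, wrench, glue, screw_cup from where it was at the start of the episode above 0.025 m).
It also fails if it takes over 54 s, if anything falls off the work surface, if the arm or the gripper's body presses on something with over 40 N, if the wrist force passes 120 N, or if a joint passes its speed limit or range.

ROBOT

A 6-joint arm with a two-finger parallel gripper is mounted at the origin on the work surface. World frame = base frame: x ahead of the robot, y to its left, z up, the work surface at z = 0. Lengths are in mm, angles in rad, forces in N, time in s.
With the tool pointing down it reaches from about 300 to 775 mm from the base axis. Payload 14.6 kg.
Tool frame: the origin (TCP) lies midway between the tips of the shut fingers; the grasp point (between the pads) lies 19 mm behind it (manip.tcp_to_grasp is the distance from the TCP to the grasp point, in mm); z points along the fingers, x is the direction in which the jaws open and shut, and the axes are right-handed (so a half turn about z gives the same grasp; the last joint's range is limited). The gripper opens to 94 mm and grips with 3 to 60 N. Pads are 16 mm wide; open, the fingers measure 119 mm over their backs; the gripper's body (75 mm by 177 mm) begins 78 mm behind the grasp point.
Start: joints at [-1.274, 0.3, 1.521, -0, 1.321, -0.067], TCP at [195.698, -513.996, 205.446] pointing down, gripper open.
Joint ranges: [-3.03, 3.03], [-0.79, 2.21], [0.23, 2.52], [-1.04, 4.18], [0, 3.07], [-2.55, 2.55]. Speed limits (rad/s): [2.22, 2.22, 2.57, 3.14, 3.14, 3.14].

INTERFACE

Orientations are given as [roll, pitch, yaw] about the fixed x, y, z axes, in that order (R = Rz(yaw) Ry(pitch) Rx(roll)).
In Python, from cell import manip gives the robot as it stands.
- The arm moves only by the tool arm_command, never from a script. Its argument "steps" is a list of rows, each a list of 3 entries, a list of its own where there are three numbers: the opening, from 0 (shut) to 1 (fully open), then the shift along the tool's x, y, z in cm, then the turn about the tool's z in rad. A call has 1 to 5 rows; each row shifts and turns the commanded pose from where the row before left it, along the tool's axes as they then stand; what a row does not reach is not made up. A row lasts 1/12 s, in which the tool goes at most 41.7 mm and 7.16 degrees, less where a joint would pass 70% of its speed; a pose out of reach is approached as far as the arm can. A call with a gripper value outside its range is refused whole. The fingers move at their own pace and stop on an object; "force" is the grip in N (left out, the last holds). Time passes only in rows, so rows that do not move let the fingers close. It gives the time, the measured TCP pose, the force and the opening at its end, in the units of the state.
- manip.read_state(): the state, without advancing time (a new reading comes with each control period).
- manip.camera(name): name is "scene" or "top" or "wrist"; returns (picture, depth): 384x512x3 uint8, red, green, blue; 384x512 float32, mm along the optical axis (not along the pixel's ray), 0 where there is no reading.
- manip.calibration(name): a dict with "fx", "fy", "cx", "cy" (pixels), "R" (3x3) and "t" (3): a world point X has camera coordinates R X + t; the wrist camera has in their place "tool_from_camera" (4x4, takes a point from camera to tool coordinates, whose origin is the TCP and whose axes are the tool frame's). Camera axes: x right, y down, z forward; pixel columns grow to the right and rows downward; lengths in mm; the calibration is good to about 2 mm. A picture is of the moment at which its call begins: read the wrist's pose just before it. calibration takes no time and is no camera call.
- manip.sign_off(): hands the job in, once; it reports no verdict.
The state is a dict: "clock": time; "joints": joint angles; "qd": joint speeds; "effort": joint torques, N m; "eef_pos": TCP position; "eef_rot": TCP orientation; "wrist_force": force on the tool from outside, world axes, zero at the start; "moment": the same for the moment, N m; "finger_gap": finger opening in mm.
Only numpy, scipy, OpenCV 4.12 (cv2) and the standard library are available. Lean on these libraries where they do the work, as an engineer would, in place of code of your own. Each camera call takes 0.05 s, during which the arm holds its last target.

## Working session

There is one attempt and no reset: what is moved stays moved. The work goes in short steps, Python scripts to look and compute and a tool call to move; the robot and the scene stay as the last step left them, time stands still between calls to the robot, and variables do not carry over. Pictures are saved under pics/ and viewed, and the job is handed in when it is done.

Besides the shell and the picture viewer there is one more tool, called after "Request:" by a JSON object that holds its "name" and its "arguments". arm_command: Moves the arm, as the interface text tells. Its arguments: {"type":"object","properties":{"steps":{"type":"array","items":{"type":"array"}},"force":{"type":"number"}},"required":["steps"]}

```bash
ls; mkdir -p pics
python3 - <<'E'
from cell import manip
import cv2,numpy as np
s=manip.read_state();print(s)
for n in("scene","top"):
    p,d=manip.camera(n);cv2.imwrite(f"pics/{n}0.png",p[...,::-1]);np.save(f"pics/{n}0.npy",d)
    c=manip.calibration(n);print(n,{k:np.round(np.array(v),4).tolist() for k,v in c.items()})
print(manip.calibration("wrist"),manip.tcp_to_grasp)
E
```

```text
pics
{'clock': 0.0, 'joints': array([-1.27359610e+00,  3.00452195e-01,  1.52156749e+00,  8.06581097e-06,
        1.32066322e+00, -6.66008884e-02]), 'qd': array([-0.00186777, -0.00132896, -0.00050502, -0.00181136,  0.00199316,
       -0.00034039]), 'effort': array([-2.12355910e-03, -5.31805193e+01, -3.52731550e+01,  7.07652443e-02,
        2.43665732e-02, -8.76095442e-05]), 'eef_pos': array([ 195.63228751, -513.76675965,  204.9024374 ]), 'eef_rot': array([-3.14151230e+00,  1.08731903e-03, -1.20699717e+00]), 'wrist_force': array([ 0.22045701, -0.20105902, -0.239905  ]), 'moment': array([-0.01647814, -0.02716013,  0.02967762]), 'finger_gap': 94.18729023459169}
scene {'fx': 460.4167, 'fy': 460.4167, 'cx': 260.2632, 'cy': 196.8786, 'R': [[-0.5849, 0.8111, -0.0046], [0.5032, 0.3584, -0.7864], [-0.6362, -0.4622, -0.6178]], 't': [296.3977, -221.0037, 1646.4881]}
top {'fx': 395.0067, 'fy': 395.0067, 'cx': 255.2543, 'cy': 187.833, 'R': [[-0.0049, -0.9999, -0.0114], [-0.996, 0.0059, -0.0889], [0.089, 0.011, -0.996]], 't': [19.8031, 518.6567, 1256.3556]}
{'fx': 304.55833197514966, 'fy': 304.55833197514966, 'cx': 252.80485100408995, 'cy': 194.12789302082524, 'tool_from_camera': array([[ 9.99999910e-01, -1.47342171e-04,  3.96670081e-04,
        -9.37988383e-01],
       [ 3.39681839e-05,  9.62345908e-01,  2.71827799e-01,
        -7.98164478e+01],
       [-4.21785527e-04, -2.71827761e-01,  9.62345827e-01,
        -1.78718635e+02],
       [ 0.00000000e+00,  0.00000000e+00,  0.00000000e+00,
         1.00000000e+00]])} 18.8
```

View pics/top0.png

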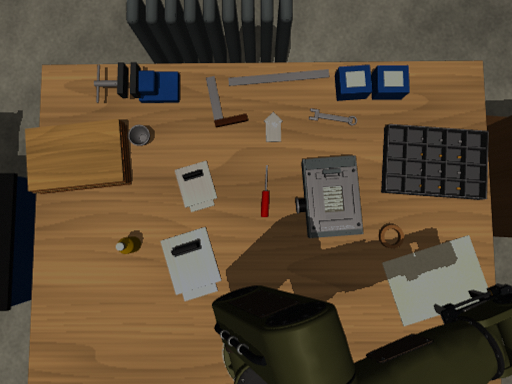

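View pics/scene0.png

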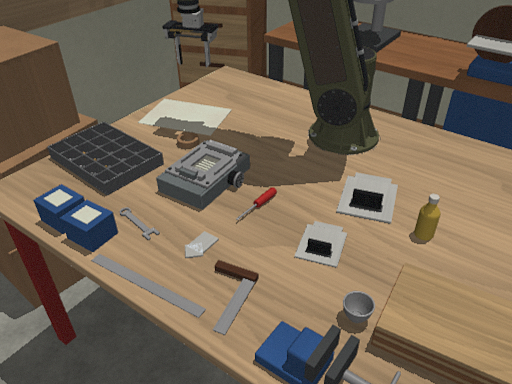

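Run:
```python
import cv2
p=cv2.imread("pics/top0.png")
a=cv2.resize(p[145:250,285:380],None,fx=6,fy=6,interpolation=cv2.INTER_CUBIC);cv2.imwrite("pics/h.png",a[:600])
a=cv2.resize(p[150:220,165:235],None,fx=8,fy=8,interpolation=cv2.INTER_CUBIC);cv2.imwrite("pics/c.png",a)
p=cv2.imread("pics/scene0.png")
a=cv2.resize(p[130:215,150:270],None,fx=6,fy=6,interpolation=cv2.INTER_CUBIC);cv2.imwrite("pics/hs.png",a)
```

```text
(no output)
```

View pics/h.png

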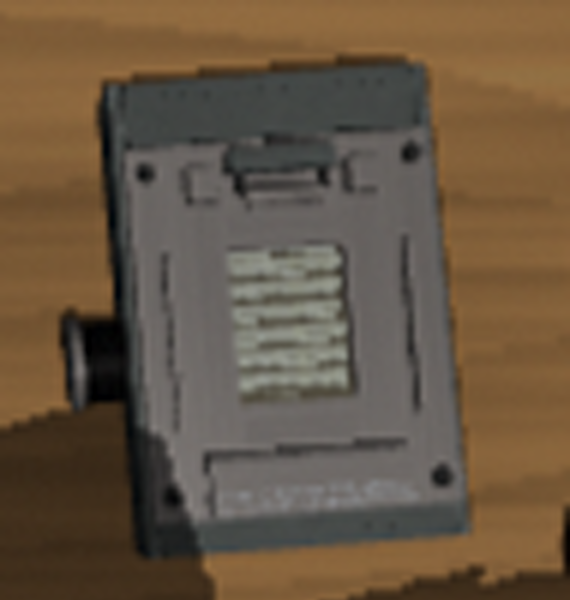

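View pics/c.png

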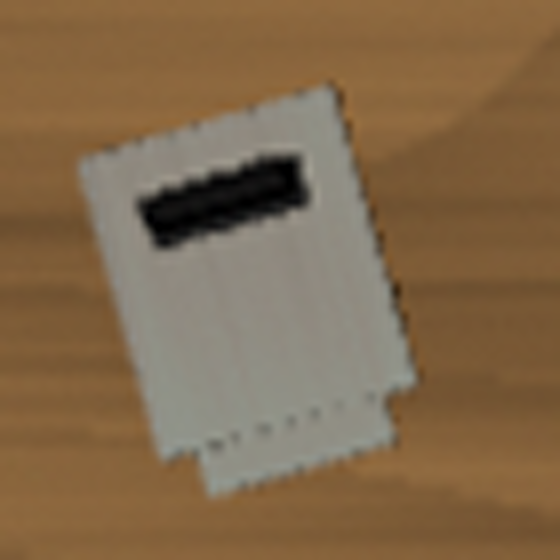

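View pics/hs.png

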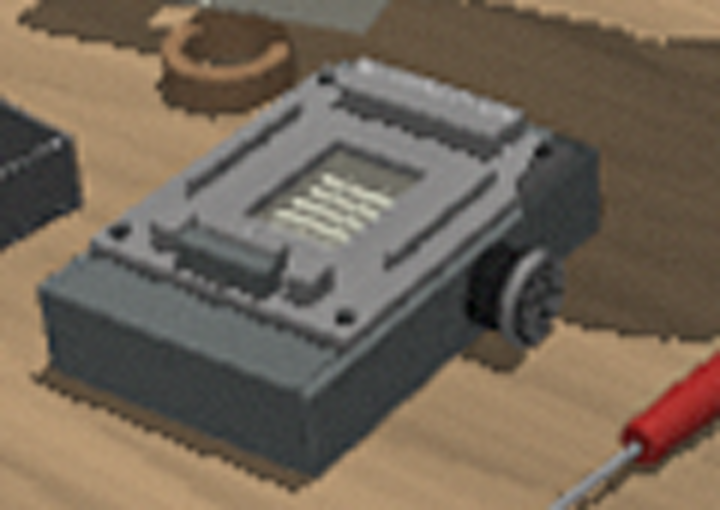

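```bash
cat > h.py <<'E'
import numpy as np,cv2
from cell import manip
def deproj(cal,u,v,z=None,d=None):
    R=np.array(cal["R"]);t=np.array(cal["t"])
    r=R.T@np.array([(u-cal["cx"])/cal["fx"],(v-cal["cy"])/cal["fy"],1.]);c=-R.T@t
    k=(z-c[2])/r[2] if d is None else d
    return c+k*r
def cloud(cal,D):
    R=np.array(cal["R"]);t=np.array(cal["t"]);v,u=np.mgrid[:D.shape[0],:D.shape[1]]
    P=np.stack([(u-cal["cx"])/cal["fx"]*D,(v-cal["cy"])/cal["fy"]*D,D],-1)
    return (P-t)@R
def wristcal(s=None):
    from scipy.spatial.transform import Rotation as Ro
    s=s or manip.read_state();c=dict(manip.calibration("wrist"))
    T=np.eye(4);T[:3,:3]=Ro.from_euler("xyz",s["eef_rot"]).as_matrix();T[:3,3]=s["eef_pos"]
    M=np.linalg.inv(T@c["tool_from_camera"]);c["R"]=M[:3,:3];c["t"]=M[:3,3];return c
E
python3 - <<'E'
from h import *
c=manip.calibration("top");D=np.load("pics/top0.npy")
P=cloud(c,D);print(P[150,240],P[186,196],P[174,193])
def q(l,off,s,z):
    r=[deproj(c,u/s+off[0]-.5+.5/s,v/s+off[1]-.5+.5/s,z) for u,v in l]
    return np.round(r,1)
print("cover plate TL TR BR BL",q([(78,160),(332,84),(415,384),(163,460)],(165,150),8,5))
print("lip",q([(210,496),(396,444)],(165,150),8,4))
print("rib",q([(136,203),(297,155),(308,203),(158,249)],(165,150),8,40))
print("housing frame TL TR BR BL",q([(122,148),(430,130),(465,505),(160,522)],(285,145),6,60))
print("house outer TL TR BR BL",q([(122,85),(425,66),(470,530),(145,555)],(285,145),6,50))
print("ledge edge",q([(208,455),(405,440)],(285,145),6,74))
for z in (P[150,330],P[165,335],P[232,335],P[200,350]):print(z)
h=P[145:245:6,285:380:6,2];print(np.round(h).astype(int))
E
```

```text
[ 6.47651105e+02  6.74592746e+01 -5.50240227e-01] [5.28026896e+02 2.13050062e+02 4.01566485e-01] [562.75236801 216.2213301   42.35763484]
cover plate TL TR BR BL [[582.6 284.6   5. ]
 [613.7 179.7   5. ]
 [489.1 144.8   5. ]
 [458.5 248.    5. ]]
lip [[443.6 228.8   4. ]
 [464.5 152.6   4. ]]
rib [[560.2 253.4  40. ]
 [579.3 188.8  40. ]
 [559.8 184.2  40. ]
 [541.6 244.3  40. ]]
housing frame TL TR BR BL [[ 573.4 -140.3   60. ]
 [ 581.9 -302.1   60. ]
 [ 385.9 -314.8   60. ]
 [ 377.8 -156.9   60. ]]
house outer TL TR BR BL [[ 608.5 -142.    50. ]
 [ 617.6 -302.8   50. ]
 [ 372.7 -319.5   50. ]
 [ 360.5 -150.1   50. ]]
ledge edge [[ 412.2 -180.3   74. ]
 [ 419.4 -281.4   74. ]]
[ 645.60265676 -231.61676655   -0.7870167 ]
[ 587.54853445 -236.9638477    51.54879837]
[ 375.97088283 -232.51536563   49.59304272]
[ 475.81905995 -280.88507821   54.55985985]
[[-6  0  1 -2 -2 -2 -1  2  3  5  0  1 -3 -1  1  1]
 [-2  2  1 -2  2  2  2  0 -1  2  3  1 -1  1  0 -1]
 [-1  1  0  2 -2  1  2 51 55 50 52 52  0  7  3  3]
 [ 2 -3  0 55 52 56 51 52 53 53 55 52 -1 -2  4  0]
 [-1 -1  0 45 60 60 58 77 76 79 58 61  3  1 -2  3]
 [ 1 -3 -2 28 60 59 74 63 69 76 81 62 52 -4  0  0]
 [ 2  3 -2 14 60 60 56 62 59 61 56 62 62  5  3 -1]
 [ 2  0  2  2 62 60 59 22 20 44 62 61 62 -1 -3 -2]
 [ 1  7  1 -2 63 63 60 42 41 28 60 61 59  0  6 -2]
 [-4 -1 44 46 55 60 56 27 39 41 56 59 57  1 -1  3]
 [ 2 -2 50 49 56 69 60 30 25 25 57 60 60 -2  0  4]
 [ 1  1 34 36 60 68 63 40 41 55 61 63 61 -2  0 -2]
 [-3  3  1  5 52 56 62 62 61 58 61 60 61  2  1 -4]
 [-3 -2  5 -5 55 64 71 72 79 78 73 74 60  4  1 -1]
 [-1  1 -3  2 54 64 75 77 77 58 58 59 52  4  1 -5]
 [ 2  1 -3  1 51 53 51 54 48 52  1 -3 -5  0  2  3]
 [ 7 -1  5  1  0  0  0  2  2  1 -2  2 -1  0 -2  0]]
```

Request:
{"name": "arm_command", "arguments": {"steps": [[1, [-1.6, -3.75, 0], 0], [1, [-1.6, -3.75, 0], 0], [1, [-1.6, -3.75, 0], 0], [1, [-1.6, -3.75, 0], 0], [1, [-1.6, -3.75, 0], 0]]}}

```text
clock: 0.52
eef_pos: [343.4, -370.9, 205.3]
eef_rot: [3.142, 0.0, -1.207]
wrist_force: [1.0, 0.6, 1.0]
finger_gap: 94.3
```

Request:
{"name": "arm_command", "arguments": {"steps": [[1, [-1.6, -3.75, 0], 0], [1, [-1.6, -3.75, 0], 0], [1, [-1.6, -3.75, 0], 0], [1, [-1.6, -3.75, 0], 0], [1, [-1.6, -3.75, 0], 0]]}}

```text
clock: 0.93
eef_pos: [490.3, -229.2, 205.3]
eef_rot: [3.141, 0.0, -1.207]
wrist_force: [0.3, -1.0, -0.4]
finger_gap: 94.3
```

Request:
{"name": "arm_command", "arguments": {"steps": [[1, [0, 0, 0], 0.1], [1, [0, 0, 0], 0.1], [1, [0, 0, 0], 0.1], [1, [0, 0, 0], 0]]}}

```text
clock: 1.27
eef_pos: [489.2, -230.7, 205.1]
eef_rot: [3.141, 0.0, -1.511]
wrist_force: [0.2, -0.5, -0.9]
finger_gap: 93.9
```

Run:
```python
from h import *
s=manip.read_state();print(s['clock'],s['eef_pos'],s['eef_rot'],s['wrist_force'])
p,d=manip.camera("wrist");cv2.imwrite("pics/w1.png",p[...,::-1]);np.save("pics/w1.npy",d)
import pickle;pickle.dump(wristcal(s),open("pics/w1.pkl","wb"))
cv2.imwrite("pics/w1b.png",cv2.resize(p[...,::-1],(800,600),interpolation=cv2.INTER_CUBIC))
```

```text
1.2667 [ 489.22819883 -230.6961593   205.06155295] [ 3.14090263e+00  4.31860087e-04 -1.51117604e+00] [ 0.23044692 -0.46728058 -0.88938688]
```

View pics/w1b.png

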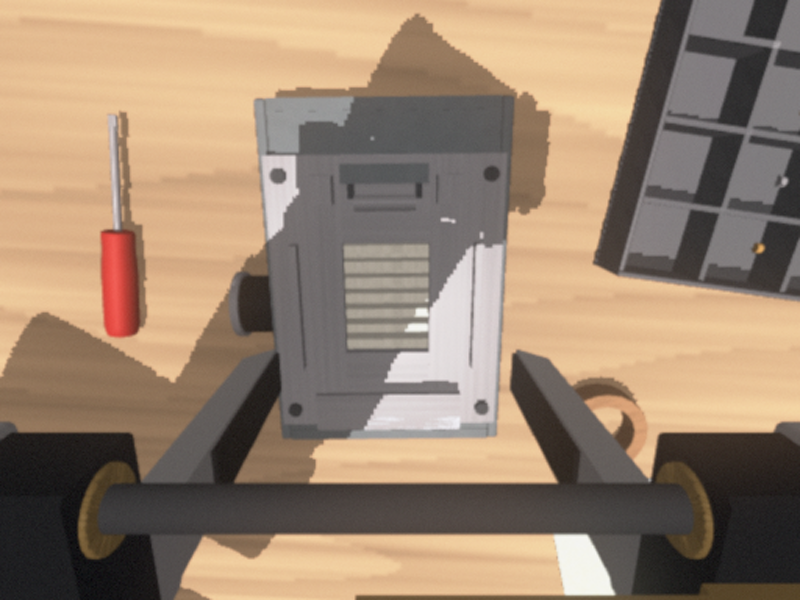

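Run:
```python
from h import *
import pickle
c=pickle.load(open("pics/w1.pkl","rb"));s=1.5625
def q(n,l,z):
    P=np.array([deproj(c,u/s,v/s,z) for u,v in l]);print(n,P.round(1).tolist(),"mean",P.mean(0).round(1))
q("opening TL TR BR BL",[(342,244),(429,244),(430,351),(348,352)],60)
q("frame top TL TR",[(262,155),(510,152)],60)
q("outer top TL TR",[(256,99),(514,96)],50)
q("outer bot BL BR",[(284,437),(497,436)],50)
q("roller housing T L R",[(340,165),(429,165)],79)
q("cheeks L t b, R t b",[(298,244),(304,366),(474,236),(472,366)],69)
q("ledge",[(305,393),(458,386)],74)
D=np.load("pics/w1.npy");P=cloud(c,D)
for (u,v) in [(400,200),(300,330),(400,110),(385,410),(310,130)]:print(u,v,P[int(v/s),int(u/s)].round(1))
a=cv2.imread("pics/w1.png");cv2.imwrite("pics/w1c.png",cv2.resize(a[55:285,155:335],None,fx=3.2,fy=2.6,interpolation=cv2.INTER_CUBIC))
```

```text
opening TL TR BR BL [[517.1, -191.8, 60.0], [520.6, -251.1, 60.0], [442.7, -258.0, 60.0], [438.4, -198.4, 60.0]] mean [ 479.7 -224.8   60. ]
frame top TL TR [[572.0, -138.2, 60.0], [583.5, -298.8, 60.0]] mean [ 577.7 -218.5   60. ]
outer top TL TR [[606.7, -132.2, 50.0], [618.5, -299.3, 50.0]] mean [ 612.6 -215.7   50. ]
outer bot BL BR [[359.3, -149.4, 50.0], [370.3, -317.6, 50.0]] mean [ 364.8 -233.5   50. ]
roller housing T L R [[568.8, -191.1, 79.0], [572.0, -245.7, 79.0]] mean [ 570.4 -218.4   79. ]
cheeks L t b, R t b [[516.8, -163.5, 69.0], [429.4, -168.2, 69.0], [529.0, -279.6, 69.0], [436.6, -287.9, 69.0]] mean [ 477.9 -224.8   69. ]
ledge [[410.8, -169.9, 74.0], [422.8, -278.5, 74.0]] mean [ 416.8 -224.2   74. ]
400 200 [ 549.6 -229.3   73. ]
300 330 [ 456.7 -165.2   69. ]
400 110 [ 606.  -226.    50.5]
385 410 [ 400.7 -227.2   73.1]
310 130 [ 590.  -167.1   50.4]
```

View pics/w1c.png

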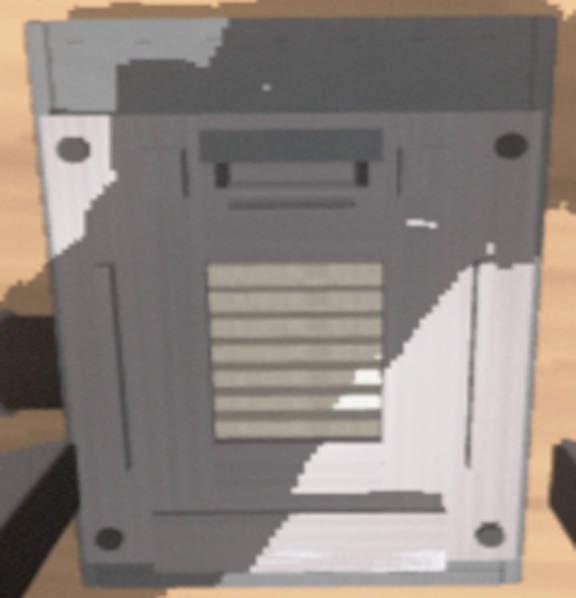

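Request:
{"name": "arm_command", "arguments": {"steps": [[1, [-3.7, -0.8, 0], 0], [1, [-3.7, -0.8, 0], 0], [1, [-3.7, -0.8, 0], 0], [1, [-3.7, -0.8, 0], 0], [1, [-3.7, -0.8, 0], 0]]}}

```text
clock: 1.73
eef_pos: [517.2, -42.3, 205.5]
eef_rot: [-3.142, 0.0, -1.504]
wrist_force: [0.6, 0.2, 0.1]
finger_gap: 93.7
```

Request:
{"name": "arm_command", "arguments": {"steps": [[1, [-3.7, -0.8, 0], 0], [1, [-3.7, -0.8, 0], 0], [1, [-3.7, -0.8, 0], 0], [1, [-3.7, -0.8, 0], 0], [1, [-3.7, -0.8, 0], 0]]}}

```text
clock: 2.15
eef_pos: [545.4, 145.0, 205.5]
eef_rot: [3.142, 0.0, -1.503]
wrist_force: [0.4, -0.5, 0.3]
finger_gap: 94.1
```

Request:
{"name": "arm_command", "arguments": {"steps": [[1, [-3.7, -0.8, 0], 0], [1, [-3.7, -0.8, 0], 0], [1, [0, 0, 0], -0.114], [1, [0, 0, 0], -0.114], [1, [0, 0, 0], 0]]}}

```text
clock: 2.57
eef_pos: [556.6, 218.6, 205.0]
eef_rot: [3.141, -0.0, -1.269]
wrist_force: [0.6, -0.5, -0.5]
finger_gap: 93.7
```

Run:
```python
from h import *
s=manip.read_state();print(s['clock'],s['eef_pos'],s['eef_rot'],s['wrist_force'],s['joints'])
p,d=manip.camera("wrist");cv2.imwrite("pics/w2.png",p[...,::-1]);np.save("pics/w2.npy",d)
import pickle;pickle.dump(wristcal(s),open("pics/w2.pkl","wb"))
cv2.imwrite("pics/w2b.png",cv2.resize(p[...,::-1],(800,600),interpolation=cv2.INTER_CUBIC))
```

```text
2.5667 [556.55932686 218.59393299 205.02967258] [ 3.14088596e+00 -2.32012696e-05 -1.26916077e+00] [ 0.61776081 -0.50875407 -0.53452163] [ 3.13008214e-01  4.08164599e-01  1.37636336e+00 -1.55135946e-05
  1.35777161e+00  1.58217228e+00]
```

View pics/w2b.png

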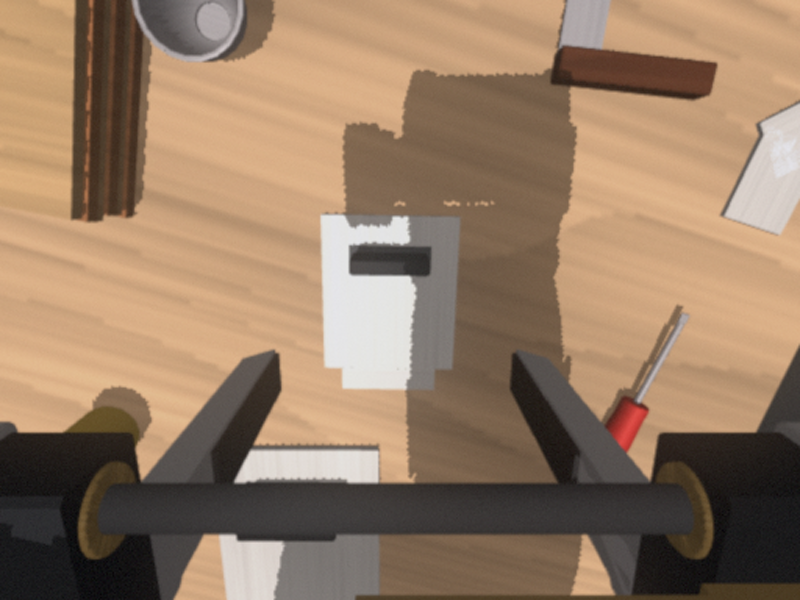

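Run:
```python
from h import *
import pickle
a=cv2.imread("pics/w2.png");cv2.imwrite("pics/w2c.png",cv2.resize(a[125:260,195:305],None,fx=4.4,fy=4.4,interpolation=cv2.INTER_CUBIC))
c=pickle.load(open("pics/w2.pkl","rb"));s=1.5625
def q(n,l,z):
    P=np.array([deproj(c,u/s,v/s,z) for u,v in l]);print(n,P.round(1).tolist(),"mean",P.mean(0).round(1));return P
P=q("plate TL TR BR BL",[(321,214),(461,217),(454,370),(326,367)],5)
print(np.degrees(np.arctan2(*(P[0]-P[3])[1::-1])),np.degrees(np.arctan2(*(P[1]-P[2])[1::-1])),np.degrees(np.arctan2(*(P[0]-P[1])[1::-1]))-90)
q("lip end",[(342,388),(435,389)],4)
q("rib top TL TR BR BL",[(349,247),(431,247),(431,262),(349,262)],40)
D=np.load("pics/w2.npy");W=cloud(c,D);print(W[int(255/s),int(390/s)],W[int(320/s),int(360/s)],W[int(320/s),int(560/s)])
```

```text
plate TL TR BR BL [[582.5, 288.4, 5.0], [613.0, 182.6, 5.0], [488.3, 145.0, 5.0], [458.2, 251.0, 5.0]] mean [535.5 216.8   5. ]
16.74987437069941 16.79371405425614 16.06574060405687
lip end [[442.8, 232.5, 4.0], [466.0, 154.7, 4.0]] mean [454.4 193.6   4. ]
rib top TL TR BR BL [[570.3, 258.7, 40.0], [588.0, 201.9, 40.0], [577.5, 198.4, 40.0], [559.7, 255.7, 40.0]] mean [573.9 228.7  40. ]
[569.54805164 228.3505347   16.57631051] [508.36057717 235.66114523   4.35394313] [556.8650943   73.35272723  -1.5374564 ]
```

View pics/w2c.png

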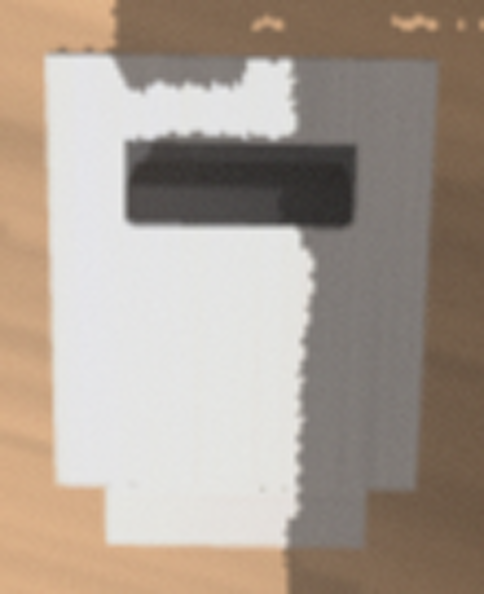

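Run:
```python
from h import *
import pickle
c=pickle.load(open("pics/w2.pkl","rb"))
P=np.array([deproj(c,u/4.4+195-.39,v/4.4+125-.39,40) for u,v in [(128,187),(355,187),(352,225),(127,225)]]);print(P.round(1),P.mean(0))
y=np.radians(16.5);X=np.array([np.cos(y),np.sin(y)]);g=np.array([535.5,216.8])+30*X
print("from plate",g, "from lip",np.array([454.4,193.6])+115*X)
# move
yaw=-1.269
for g in (g,P.mean(0)[:2]):
  d=g-np.array([556.56,218.59]);print(d@[np.cos(yaw),np.sin(yaw)],d@[np.sin(yaw),-np.cos(yaw)])
```

```text
[[560.4 255.5  40. ]
 [578.  199.2  40. ]
 [568.1 196.7  40. ]
 [550.6 253.   40. ]] [564.29302276 226.12736216  40.        ]
from plate [564.26459205 225.32046034] from lip [564.66426951 226.26176464]
-4.136190333010634 -9.356909988263228
-4.898172869504235 -9.62389587528121
```

Request:
{"name": "arm_command", "arguments": {"steps": [[1, [-0.45, -0.95, 3.5], 0.013], [1, [0, 0, 3.5], 0], [1, [0, 0, 3.5], 0], [1, [0, 0, 3.0], 0], [1, [0, 0, 1.5], 0]]}}

```text
clock: 3.03
eef_pos: [563.0, 224.0, 51.5]
eef_rot: [3.137, -0.0, -1.296]
wrist_force: [-0.3, 0.3, 0.2]
finger_gap: 94.2
```

Request:
{"name": "arm_command", "arguments": {"steps": [[1, [0, 0, 1.5], 0], [1, [0, 0, 1.5], 0], [1, [0, 0, 0.8], 0], [1, [0, 0, 0.5], 0], [1, [0, 0, 0], 0]]}}

```text
clock: 3.45
eef_pos: [564.3, 224.8, 11.9]
eef_rot: [3.141, -0.0, -1.294]
wrist_force: [0.1, -0.2, -0.6]
finger_gap: 94.4
```

Run:
```python
from h import *
s=manip.read_state();print(s['clock'],s['eef_pos'],s['eef_rot'],s['wrist_force'])
p,d=manip.camera("wrist");cv2.imwrite("pics/w3.png",cv2.resize(p[...,::-1],(800,600),interpolation=cv2.INTER_CUBIC))
```

```text
3.45 [564.33469365 224.80409393  11.85861244] [ 3.14057092e+00 -4.63136223e-05 -1.29351398e+00] [ 0.11688458 -0.19115809 -0.6250179 ]
```

View pics/w3.png

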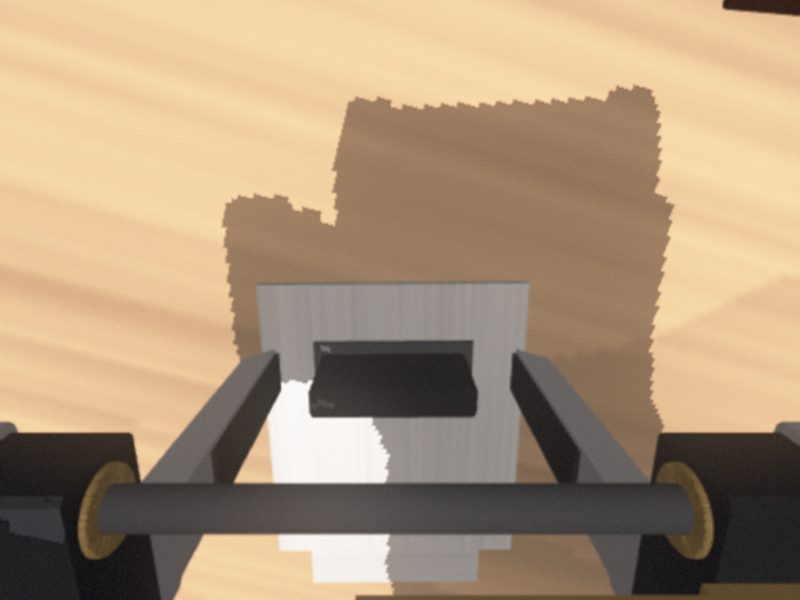

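Request:
{"name": "arm_command", "arguments": {"steps": [[0.5, [0, 0, 0], -0.012], [0.5, [0, 0, 0], 0], [0.5, [0, 0, 0], 0], [0.5, [0, 0, 0], 0], [0.5, [0, 0, 0], 0]], "force": 7}}

```text
clock: 3.92
eef_pos: [564.6, 225.3, 12.8]
eef_rot: [-3.141, 0.0, -1.28]
wrist_force: [-0.9, 0.8, -0.3]
finger_gap: 64.3
```

Request:
{"name": "arm_command", "arguments": {"steps": [[0.5, [0, 0, 0], 0], [0.5, [0, 0, 0], 0], [0.5, [0, 0, -0.3], 0], [0.5, [0, 0, -0.3], 0], [0.5, [0, 0, 0], 0]]}}

```text
clock: 4.33
eef_pos: [564.7, 225.2, 18.9]
eef_rot: [-3.141, -0.0, -1.28]
wrist_force: [0.6, -0.5, -2.6]
finger_gap: 59.8
```

```bash
cat > look.py <<'E'
from h import *
import sys
s=manip.read_state();print(s['clock'],s['eef_pos'].round(1),s['eef_rot'].round(3),s['wrist_force'].round(2),s['moment'].round(3),s['finger_gap'])
n=sys.argv[2];p,d=manip.camera(n);a=p[...,::-1]
if len(sys.argv)>3:
    x0,y0,x1,y1=map(int,sys.argv[3:7]);a=a[y0:y1,x0:x1]
f=min(800/a.shape[1],600/a.shape[0])
cv2.imwrite(f"pics/{sys.argv[1]}.png",cv2.resize(a,None,fx=f,fy=f,interpolation=cv2.INTER_CUBIC));print(f)
E
python3 look.py s4 scene 270 150 410 270
```

```text
4.3333 [564.7 225.2  18.9] [-3.141 -0.    -1.28 ] [ 0.56 -0.49 -2.58] [ 0.039 -0.005  0.064] 59.81493241819698
5.0
```

View pics/s4.png

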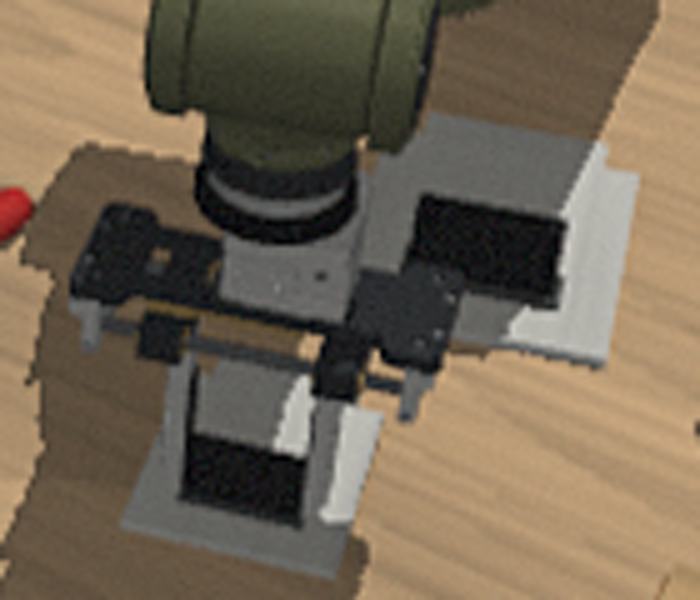

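Request:
{"name": "arm_command", "arguments": {"steps": [[0.5, [0, 0, -0.4], 0], [0.5, [0, 0, -0.4], 0], [0.5, [0, 0, -0.4], 0], [0.5, [0, 0, -0.4], 0], [0.5, [0, 0, 0], 0]]}}

```text
clock: 4.8
eef_pos: [565.0, 225.4, 35.6]
eef_rot: [-3.14, 0.0, -1.28]
wrist_force: [0.6, 0.2, -2.0]
finger_gap: 59.9
```

```bash
python3 look.py w5 wrist
```

```text
4.8 [565.  225.4  35.6] [-3.14  0.   -1.28] [ 0.57  0.17 -1.98] [ 0.046 -0.125 -0.04 ] 59.8649999101309
1.5625
```

View pics/w5.png

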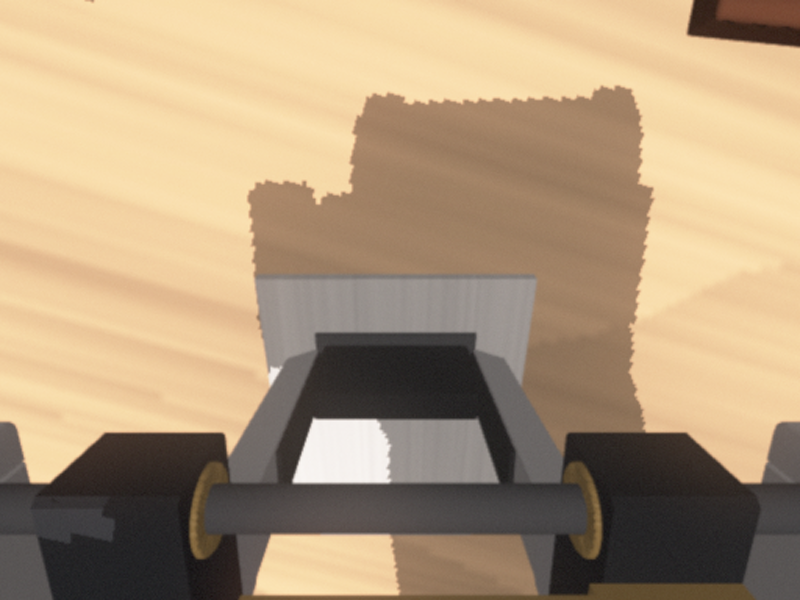

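Request:
{"name": "arm_command", "arguments": {"steps": [[0.5, [0, 0, 0], 0], [0.5, [0, 0, 0], 0], [0.5, [0, 0, -1], 0], [0.5, [0, 0, -2], 0], [0.5, [0, 0, 0], 0]], "force": 40}}

```text
clock: 5.27
eef_pos: [565.7, 225.7, 67.8]
eef_rot: [-3.138, 0.0, -1.28]
wrist_force: [0.8, 0.9, -2.5]
finger_gap: 59.5
```

```bash
cat > plane.py <<'E'
from h import *
import sys
s=manip.read_state();print(s['clock'],s['eef_pos'].round(1),s['eef_rot'].round(3),s['wrist_force'].round(2),s['moment'].round(3),s['finger_gap'])
p,d=manip.camera("wrist");c=manip.calibration("wrist")
cv2.imwrite(f"pics/{sys.argv[1]}.png",cv2.resize(p[...,::-1],(800,600)))
v,u=np.mgrid[:384,:512];P=np.stack([(u-c["cx"])/c["fx"]*d,(v-c["cy"])/c["fy"]*d,d],-1)
T=c["tool_from_camera"];P=P@T[:3,:3].T+T[:3,3]
m=((v>184)&(v<208)&(u>180)&(u<330))|((v>274)&(v<302)&(u>202)&(u<312))
m&=d>0
Q=P[m]
for i in range(6):
    A=np.c_[Q[:,:2],np.ones(len(Q))];k=np.linalg.lstsq(A,Q[:,2],rcond=None)[0];r=Q[:,2]-A@k
    Q=Q[abs(r)<max(3,2*r.std())]
print("z=ax+by+c tool",k,"rms",r.std(),len(Q),"tilt deg (about tool x)",np.degrees(np.arctan(k[1])),"about y",np.degrees(np.arctan(k[0])))
E
python3 plane.py w6
```

```text
5.2667 [565.7 225.7  67.8] [-3.138  0.    -1.28 ] [ 0.81  0.9  -2.54] [ 0.061 -0.106  0.001] 59.450006754283756
z=ax+by+c tool [-4.88973839e-04  1.99497169e-01  9.45352339e+00] rms 0.5515671060311654 6320 tilt deg (about tool x) 11.2822277803985 about y -0.028016135011195195
```

View pics/w6.png

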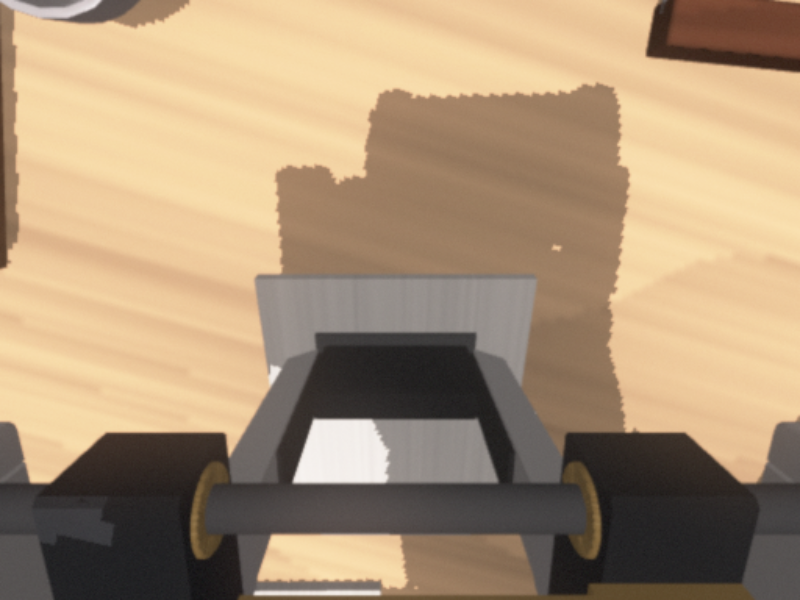

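Run:
```python
from h import *
c=manip.calibration("wrist");T=c["tool_from_camera"]
for vv in (273.5,275,277):
  for uu in (257,535):
    r=T[:3,:3]@np.array([(uu/1.5625-c["cx"])/c["fx"],(vv/1.5625-c["cy"])/c["fy"],1]);o=T[:3,3]
    k=(9.4535+.1995*o[1]-o[2])/(r[2]-.1995*r[1]);p=o+k*r
    a=np.arctan(.1995);X=np.array([0,-np.cos(a),-np.sin(a)]);Z=np.array([0,np.sin(a),-np.cos(a)])
    print(vv,uu,p.round(1),"lip end bottom",(p-150*X-5*Z).round(1),"grip pt",(p-35*X+20*Z).round(1))
```

```text
273.5 257 [-54.2 -40.9   1.3] lip end bottom [-54.2 105.2  35.5] grip pt [-54.2  -2.6 -11.5]
273.5 535 [ 53.2 -40.9   1.3] lip end bottom [ 53.2 105.3  35.6] grip pt [ 53.2  -2.6 -11.5]
275 257 [-54.3 -40.3   1.4] lip end bottom [-54.3 105.9  35.7] grip pt [-54.3  -2.  -11.3]
275 535 [ 53.3 -40.2   1.4] lip end bottom [ 53.3 105.9  35.7] grip pt [ 53.3  -2.  -11.3]
277 257 [-54.4 -39.4   1.6] lip end bottom [-54.4 106.7  35.8] grip pt [-54.4  -1.2 -11.2]
277 535 [ 53.4 -39.4   1.6] lip end bottom [ 53.4 106.7  35.8] grip pt [ 53.4  -1.2 -11.2]
```

Request:
{"name": "arm_command", "arguments": {"steps": [[0.5, [0, 0, -1.5], 0], [0.5, [0, 0, -2], 0], [0.5, [0, 0, -2], 0], [0.5, [1, 0.4, -1.7], 0], [0.5, [2, 0.8, -1], 0]]}}

```text
clock: 5.73
eef_pos: [561.6, 194.2, 147.3]
eef_rot: [-3.141, 0.0, -1.278]
wrist_force: [0.5, -0.0, -3.5]
finger_gap: 59.4
```

Request:
{"name": "arm_command", "arguments": {"steps": [[0.5, [2.6, 1.0, 0], 0], [0.5, [2.6, 1.0, 0], 0], [0.5, [2.6, 1.0, 0], 0], [0.5, [2.6, 1.0, 0], 0], [0.5, [2.6, 1.0, 0], 0]]}}

```text
clock: 6.15
eef_pos: [550.3, 52.9, 145.5]
eef_rot: [3.14, 0.0, -1.28]
wrist_force: [-0.2, -0.0, -3.2]
finger_gap: 59.5
```

Request:
{"name": "arm_command", "arguments": {"steps": [[0.5, [2.6, 1.0, 0], 0], [0.5, [2.6, 1.0, 0], 0], [0.5, [2.6, 1.0, 0], 0], [0.5, [2.6, 1.0, 0], 0], [0.5, [2.6, 1.0, 0], 0]]}}

```text
clock: 6.57
eef_pos: [539.7, -85.9, 145.5]
eef_rot: [3.14, 0.001, -1.28]
wrist_force: [0.4, -0.8, -3.6]
finger_gap: 59.6
```

Request:
{"name": "arm_command", "arguments": {"steps": [[0.5, [2.6, 1.0, 0], 0], [0.5, [2.6, 1.0, 0], 0], [0.5, [2.6, 1.0, 0], 0], [0.5, [2.0, 0.7, 0], 0], [0.5, [1, 0.4, 0], 0]]}}

```text
clock: 6.98
eef_pos: [531.4, -202.0, 145.4]
eef_rot: [3.14, 0.001, -1.282]
wrist_force: [0.1, -0.7, -2.4]
finger_gap: 59.4
```

Request:
{"name": "arm_command", "arguments": {"steps": [[0.5, [0, 0, 0], 0.05], [0.5, [0, 0, 0], 0.06], [0.5, [0, 0, 0], 0.06], [0.5, [0, 0, 0], 0.05], [0.5, [0, 0, 0], 0]]}}

```text
clock: 7.4
eef_pos: [531.9, -199.3, 145.8]
eef_rot: [3.141, 0.001, -1.502]
wrist_force: [-1.1, -0.1, -3.6]
finger_gap: 59.4
```

```bash
python3 plane.py w7
cat >> h.py <<'E'
def rel(s,S=(479.7,-224.9),th=.07):
    d=s['eef_pos'][:2]-np.array(S);return d@[np.cos(th),np.sin(th)],d@[-np.sin(th),np.cos(th)],s['eef_pos'][2]
E
python3 -c "
from h import *
print(rel(manip.read_state()))"
```

```text
7.4 [ 531.9 -199.3  145.8] [ 3.141e+00  1.000e-03 -1.502e+00] [-1.1  -0.08 -3.62] [ 0.024 -0.069  0.   ] 59.387848917887695
z=ax+by+c tool [-2.84139243e-04  1.99317155e-01  9.41508163e+00] rms 0.5334624777923197 6312 tilt deg (about tool x) 11.272308157117763 about y -0.016279979008403386
(np.float64(53.89742433900868), np.float64(21.847433138368483), np.float64(145.83417319083844))
```

View pics/w7.png

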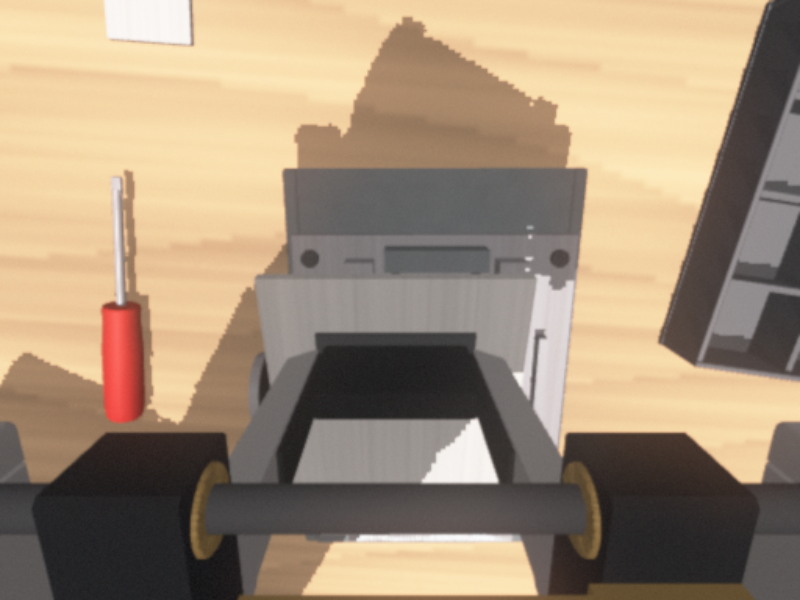

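Request:
{"name": "arm_command", "arguments": {"steps": [[0.5, [1.1, 0, 0], 0], [0.5, [1.1, 0, 0.5], 0], [0.5, [0, 0, 1.5], 0], [0.5, [0, 0, 1.5], 0], [0.5, [0, 0, 0.5], 0]]}}

```text
clock: 7.87
eef_pos: [532.6, -222.5, 103.8]
eef_rot: [3.139, 0.002, -1.5]
wrist_force: [0.2, 0.5, -3.8]
finger_gap: 59.7
```

```bash
python3 -c "
from h import *
print(rel(manip.read_state()))"; python3 look.py s8 scene 140 90 290 230;  python3 plane.py w8
```

```text
(np.float64(52.986874398118275), np.float64(-1.3275093898570869), np.float64(103.82473623283796))
7.8667 [ 532.6 -222.5  103.8] [ 3.139e+00  2.000e-03 -1.500e+00] [ 0.21  0.48 -3.82] [ 0.064 -0.083  0.02 ] 59.70314974663455
4.285714285714286
7.9167 [ 532.6 -222.3  103.9] [ 3.138e+00  2.000e-03 -1.500e+00] [-0.91 -0.04 -4.69] [ 0.1   -0.031 -0.043] 59.61850130557052
z=ax+by+c tool [-1.31728886e-04  1.99227920e-01  9.41726167e+00] rms 0.5470692254686198 6319 tilt deg (about tool x) 11.267390687366522 about y -0.007547509162106096
```

View pics/s8.png

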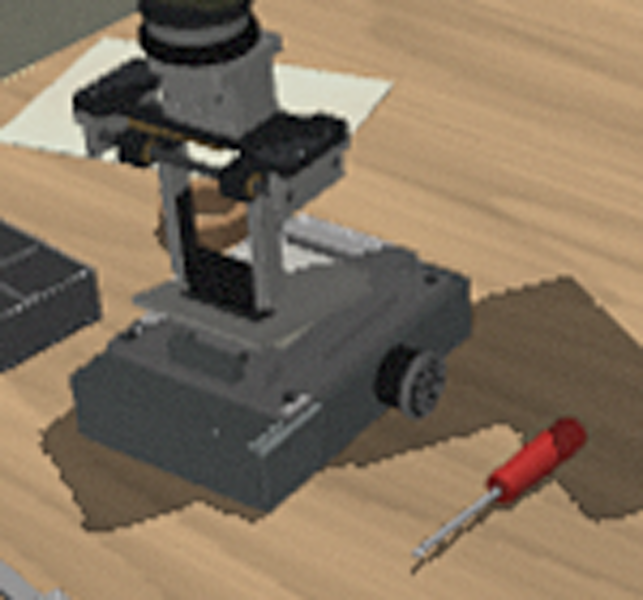

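View pics/w8.png

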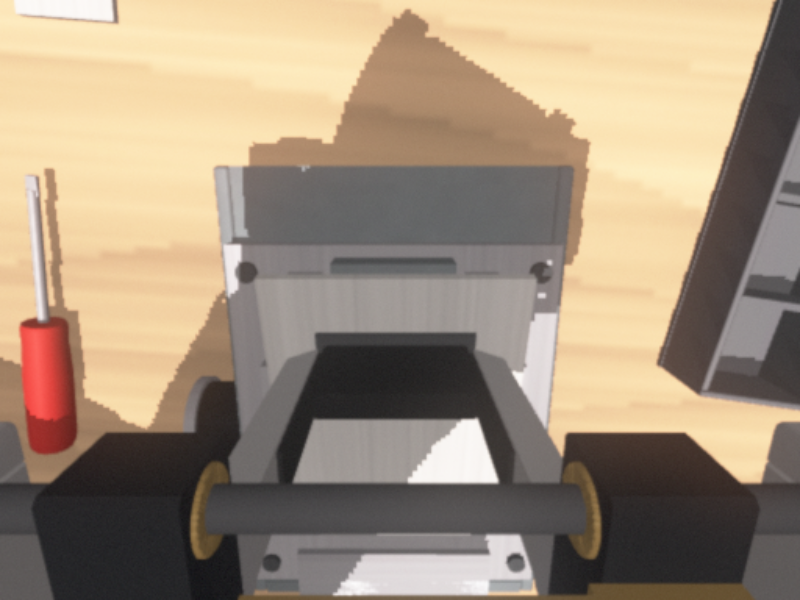

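Request:
{"name": "arm_command", "arguments": {"steps": [[0.5, [0, 0, 0.25], 0], [0.5, [0, 0, 0.2], 0], [0.5, [0, 0, 0], 0]]}}

```text
clock: 8.22
eef_pos: [533.7, -222.0, 102.2]
eef_rot: [-3.141, -0.0, -1.5]
wrist_force: [-1.4, 0.1, -3.4]
finger_gap: 59.3
```

Request:
{"name": "arm_command", "arguments": {"steps": [[0.5, [0, 0, 0.1], 0], [0.5, [0, 0, 0], 0]]}}

```text
clock: 8.38
eef_pos: [533.7, -221.9, 101.2]
eef_rot: [-3.141, -0.0, -1.5]
wrist_force: [0.9, 0.1, -3.7]
finger_gap: 59.7
```

Request:
{"name": "arm_command", "arguments": {"steps": [[0.5, [0, 0, 0.1], 0], [0.5, [0, 0, 0], 0]]}}

```text
clock: 8.55
eef_pos: [533.6, -221.8, 99.9]
eef_rot: [-3.142, 0.0, -1.5]
wrist_force: [-0.3, -0.0, -3.5]
finger_gap: 59.5
```

Request:
{"name": "arm_command", "arguments": {"steps": [[0.5, [0, 0, 0.15], 0], [0.5, [0, 0, 0], 0]]}}

```text
clock: 8.72
eef_pos: [533.5, -221.8, 98.2]
eef_rot: [3.141, 0.0, -1.5]
wrist_force: [-0.1, 0.4, -3.3]
finger_gap: 59.7
```

Request:
{"name": "arm_command", "arguments": {"steps": [[0.5, [0, 0, 0.1], 0], [0.5, [0, 0, 0], 0]]}}

```text
clock: 8.88
eef_pos: [533.5, -221.9, 97.3]
eef_rot: [3.141, 0.0, -1.5]
wrist_force: [-0.3, 1.2, -3.7]
finger_gap: 59.9
```

Request:
{"name": "arm_command", "arguments": {"steps": [[0.5, [0, 0, 0.1], 0], [0.5, [0, 0, 0], 0]]}}

```text
clock: 9.05
eef_pos: [533.6, -221.8, 96.3]
eef_rot: [3.141, 0.0, -1.5]
wrist_force: [-0.5, 0.0, -3.2]
finger_gap: 59.7
```

Request:
{"name": "arm_command", "arguments": {"steps": [[0.5, [0, 0, 0.08], 0], [0.5, [0, 0, 0], 0]]}}

```text
clock: 9.22
eef_pos: [533.6, -221.9, 95.5]
eef_rot: [3.141, 0.0, -1.5]
wrist_force: [-0.9, 0.1, -3.5]
finger_gap: 59.5
```

Request:
{"name": "arm_command", "arguments": {"steps": [[0.5, [0, 0, 0.05], 0], [0.5, [0, 0, 0], 0]]}}

```text
clock: 9.38
eef_pos: [533.7, -221.9, 95.2]
eef_rot: [-3.141, -0.0, -1.5]
wrist_force: [0.2, 0.0, -1.8]
finger_gap: 59.5
```

Request:
{"name": "arm_command", "arguments": {"steps": [[0.5, [0, 0, -0.08], 0], [0.5, [0, 0.3, 0], 0], [0.5, [0, 0.3, 0], 0], [0.5, [0, 0.3, 0], 0], [0.5, [0, 0, 0], 0]]}}

```text
clock: 9.8
eef_pos: [524.0, -222.6, 95.9]
eef_rot: [3.141, 0.0, -1.5]
wrist_force: [-1.0, 0.3, -3.1]
finger_gap: 59.8
```

Request:
{"name": "arm_command", "arguments": {"steps": [[0.5, [0, 0.2, 0], 0], [0.5, [0, 0.2, 0], 0], [0.5, [0, 0.2, 0], 0], [0.5, [0, 0, 0], 0]]}}

```text
clock: 10.13
eef_pos: [518.3, -223.0, 95.9]
eef_rot: [3.141, 0.0, -1.5]
wrist_force: [0.5, -0.3, -2.8]
finger_gap: 59.5
```

```bash
python3 -c "
from h import *
print(rel(manip.read_state()))"; python3 plane.py w9
```

```text
(np.float64(38.67220946962605), np.float64(-0.7587554480944483), np.float64(95.9457776113176))
10.1333 [ 518.3 -223.    95.9] [ 3.141  0.    -1.5  ] [ 0.46 -0.31 -2.81] [ 0.015 -0.084 -0.009] 59.461850601318986
z=ax+by+c tool [1.70129785e-05 1.99011630e-01 9.41847075e+00] rms 0.5427179529169064 6301 tilt deg (about tool x) 11.255470778179184 about y 0.0009747718633524844
```

View pics/w9.png

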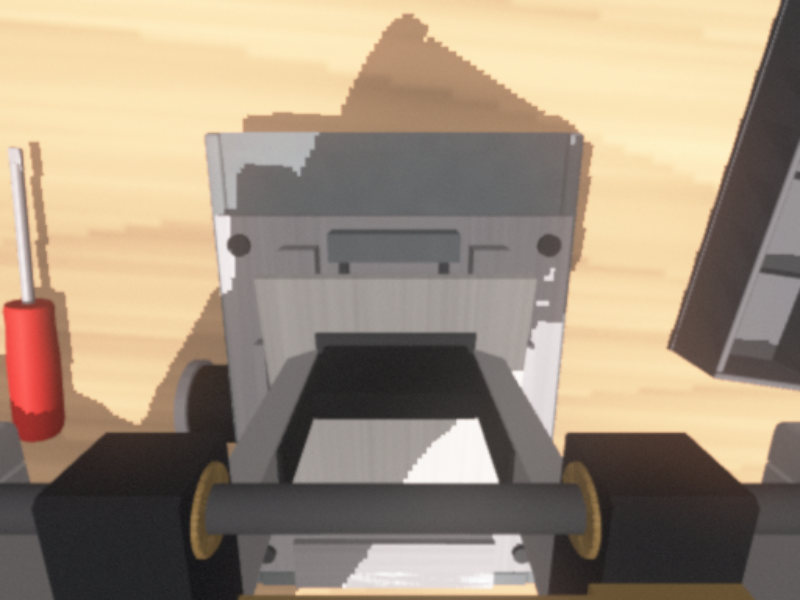

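Request:
{"name": "arm_command", "arguments": {"steps": [[0.5, [0, 0.15, 0], 0], [0.5, [0, 0.15, 0], 0], [0.5, [0, 0.15, 0], 0], [0.5, [0, 0, 0], 0]]}}

```text
clock: 10.52
eef_pos: [513.9, -223.3, 96.0]
eef_rot: [3.142, 0.0, -1.5]
wrist_force: [-0.5, -0.3, -3.2]
finger_gap: 59.4
```

Request:
{"name": "arm_command", "arguments": {"steps": [[0.5, [0, 0.15, 0], 0], [0.5, [0, 0.15, 0], 0], [0.5, [0, 0.1, 0], 0], [0.5, [0, 0, 0], 0]]}}

```text
clock: 10.85
eef_pos: [510.0, -223.6, 96.0]
eef_rot: [3.142, 0.0, -1.5]
wrist_force: [-0.8, 0.1, -3.1]
finger_gap: 59.3
```

Request:
{"name": "arm_command", "arguments": {"steps": [[0.5, [0, 0.15, 0], 0], [0.5, [0, 0.15, 0], 0], [0.5, [0, 0, 0], 0]]}}

```text
clock: 11.1
eef_pos: [506.9, -223.8, 95.9]
eef_rot: [3.141, 0.0, -1.5]
wrist_force: [-0.5, 0.0, -3.1]
finger_gap: 59.9
```

Request:
{"name": "arm_command", "arguments": {"steps": [[0.5, [0, 0.1, 0], 0], [0.5, [0, 0.1, 0], 0], [0.5, [0, 0, 0], 0]]}}

```text
clock: 11.35
eef_pos: [505.0, -223.9, 95.9]
eef_rot: [3.142, 0.0, -1.5]
wrist_force: [0.3, 0.2, -3.2]
finger_gap: 59.7
```

Request:
{"name": "arm_command", "arguments": {"steps": [[0.5, [0, 0.1, 0], 0], [0.5, [0, 0.1, 0], 0], [0.5, [0, 0, 0], 0]]}}

```text
clock: 11.6
eef_pos: [503.2, -224.1, 96.1]
eef_rot: [-3.141, -0.0, -1.5]
wrist_force: [-0.2, 1.1, -3.3]
finger_gap: 60.0
```

Request:
{"name": "arm_command", "arguments": {"steps": [[0.5, [0, 0.1, 0], 0], [0.5, [0, 0, 0], 0]]}}

```text
clock: 11.77
eef_pos: [503.0, -224.1, 96.5]
eef_rot: [-3.139, -0.001, -1.5]
wrist_force: [5.2, 0.5, -1.4]
finger_gap: 59.8
```

Request:
{"name": "arm_command", "arguments": {"steps": [[0.5, [0, 0.1, 0], 0], [0.5, [0, 0, 0], 0]]}}

```text
clock: 11.93
eef_pos: [502.7, -224.2, 96.9]
eef_rot: [-3.137, -0.001, -1.5]
wrist_force: [9.5, 0.7, -1.1]
finger_gap: 59.3
```

Request:
{"name": "arm_command", "arguments": {"steps": [[0.5, [0, -0.1, 0], 0], [0.5, [0, -0.1, 0.21], 0], [0.5, [0, -0.1, 0.21], 0], [0.5, [0, 0, 0], 0]], "force": 15}}

```text
clock: 12.27
eef_pos: [504.4, -224.0, 91.5]
eef_rot: [-3.141, -0.0, -1.5]
wrist_force: [3.7, -0.0, -0.1]
finger_gap: 60.2
```

```bash
python3 plane.py w10
```

```text
12.2667 [ 504.4 -224.    91.5] [-3.141 -0.    -1.5  ] [ 3.72 -0.05 -0.14] [-0.003 -0.433 -0.008] 60.20395804096634
z=ax+by+c tool [-5.66688309e-04  1.62864065e-01  9.31207165e+00] rms 0.5523274883332945 6323 tilt deg (about tool x) 9.250207791155303 about y -0.03246884493917635
```

Request:
{"name": "arm_command", "arguments": {"steps": [[0.5, [0, -0.08, 0.2], 0], [0.5, [0, -0.08, 0.2], 0], [0.5, [0, 0, 0], 0]]}}

```text
clock: 12.57
eef_pos: [505.8, -223.8, 87.4]
eef_rot: [3.141, 0.0, -1.5]
wrist_force: [2.4, 0.3, -0.7]
finger_gap: 60.1
```

Request:
{"name": "arm_command", "arguments": {"steps": [[0.5, [0, -0.06, 0.15], 0], [0.5, [0, -0.05, 0.15], 0], [0.5, [0, 0, 0], 0]]}}

```text
clock: 12.82
eef_pos: [506.8, -223.7, 84.4]
eef_rot: [3.141, 0.0, -1.5]
wrist_force: [1.6, -0.4, -0.7]
finger_gap: 59.7
```

```bash
python3 plane.py w11
```

```text
12.8167 [ 506.8 -223.7   84.4] [ 3.141  0.    -1.5  ] [ 1.64 -0.43 -0.73] [-0.009 -0.101 -0.027] 59.73815605838363
z=ax+by+c tool [-6.31899074e-04  9.73145455e-02  9.16851413e+00] rms 0.5793786142358819 6312 tilt deg (about tool x) 5.5582111900148 about y -0.036205145188905385
```

View pics/w11.png

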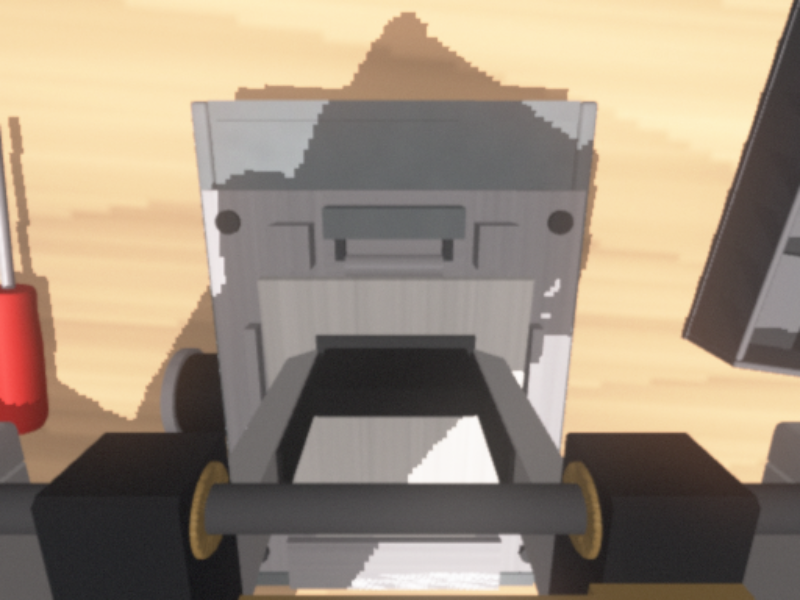

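Request:
{"name": "arm_command", "arguments": {"steps": [[0.5, [0, 0.06, 0], 0], [0.5, [0, -0.02, 0.1], 0], [0.5, [0, 0, 0], 0]]}}

```text
clock: 13.12
eef_pos: [506.8, -223.8, 83.9]
eef_rot: [-3.141, -0.0, -1.5]
wrist_force: [5.0, 2.2, -0.9]
finger_gap: 60.0
```

Request:
{"name": "arm_command", "arguments": {"steps": [[0.5, [0, -0.03, 0.1], 0], [0.5, [0, 0, 0], 0]]}}

```text
clock: 13.28
eef_pos: [507.0, -223.8, 83.0]
eef_rot: [-3.141, -0.0, -1.5]
wrist_force: [4.2, 0.9, 2.9]
finger_gap: 60.0
```

Request:
{"name": "arm_command", "arguments": {"steps": [[0.5, [0, -0.03, 0.1], 0], [0.5, [0, 0, 0], 0]]}}

```text
clock: 13.45
eef_pos: [507.3, -223.8, 81.9]
eef_rot: [-3.141, -0.0, -1.5]
wrist_force: [4.2, 0.3, 2.6]
finger_gap: 60.0
```

Request:
{"name": "arm_command", "arguments": {"steps": [[0.5, [0, -0.03, 0.1], 0], [0.5, [0, 0, 0], 0]]}}

```text
clock: 13.62
eef_pos: [507.5, -223.8, 80.6]
eef_rot: [-3.141, -0.0, -1.5]
wrist_force: [4.7, 0.8, 2.0]
finger_gap: 60.2
```

Request:
{"name": "arm_command", "arguments": {"steps": [[0.5, [0, -0.03, 0.1], 0], [0.5, [0, 0, 0], 0]]}}

```text
clock: 13.78
eef_pos: [507.7, -223.8, 79.5]
eef_rot: [3.142, -0.0, -1.5]
wrist_force: [4.6, -0.5, 0.4]
finger_gap: 59.7
```

```bash
python3 plane.py w12
```

```text
13.7833 [ 507.7 -223.8   79.5] [ 3.142 -0.    -1.5  ] [ 4.63 -0.47  0.42] [-0.082 -0.845 -0.015] 59.74949209314135
z=ax+by+c tool [-2.53790966e-04  5.41739088e-02  9.01997009e+00] rms 0.5791939725003147 6320 tilt deg (about tool x) 3.100905181234268 about y -0.01454115092805702
```

Request:
{"name": "arm_command", "arguments": {"steps": [[0.5, [0, -0.03, 0.1], 0], [0.5, [0, 0, 0], 0]]}}

```text
clock: 14.0
eef_pos: [507.9, -223.7, 78.4]
eef_rot: [3.141, 0.0, -1.5]
wrist_force: [5.0, -0.2, -0.1]
finger_gap: 59.8
```

Request:
{"name": "arm_command", "arguments": {"steps": [[0.5, [0, -0.03, 0.1], 0], [0.5, [0, 0, 0], 0]]}}

```text
clock: 14.17
eef_pos: [508.2, -223.7, 77.5]
eef_rot: [3.141, 0.0, -1.5]
wrist_force: [4.2, -1.1, -2.1]
finger_gap: 59.8
```

Request:
{"name": "arm_command", "arguments": {"steps": [[0.5, [0, -0.03, 0.1], 0], [0.5, [0, 0, 0], 0]]}}

```text
clock: 14.33
eef_pos: [508.4, -223.7, 76.4]
eef_rot: [3.141, 0.0, -1.5]
wrist_force: [2.5, -1.6, -0.7]
finger_gap: 60.2
```

Request:
{"name": "arm_command", "arguments": {"steps": [[0.5, [0, -0.03, 0.1], 0], [0.5, [0, 0, 0], 0]]}}

```text
clock: 14.5
eef_pos: [508.6, -223.6, 75.4]
eef_rot: [3.141, 0.0, -1.5]
wrist_force: [2.2, -1.8, -1.7]
finger_gap: 59.9
```

```bash
python3 plane.py w13
```

```text
14.5 [ 508.6 -223.6   75.4] [ 3.141  0.    -1.5  ] [ 2.22 -1.83 -1.74] [-0.368 -0.129  0.045] 59.90859169214073
z=ax+by+c tool [-7.30813268e-04  1.87517104e-02  8.97513949e+00] rms 0.5935653943768585 6323 tilt deg (about tool x) 1.074267960598498 about y -0.04187250840725079
```

View pics/w13.png

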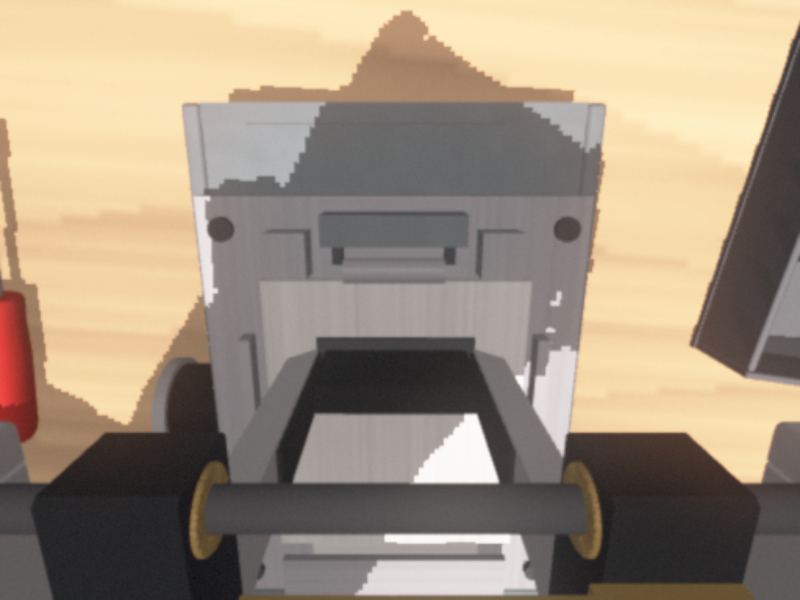

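Request:
{"name": "arm_command", "arguments": {"steps": [[0.5, [0, 0, 0.1], 0], [0.5, [0, 0, 0], 0]]}}

```text
clock: 14.72
eef_pos: [508.8, -223.6, 74.5]
eef_rot: [3.141, 0.0, -1.5]
wrist_force: [3.4, -1.0, -2.8]
finger_gap: 59.8
```

Request:
{"name": "arm_command", "arguments": {"steps": [[0.5, [0, 0, 0.1], 0], [0.5, [0, 0, 0], 0]]}}

```text
clock: 14.88
eef_pos: [508.9, -223.6, 73.5]
eef_rot: [-3.141, 0.0, -1.5]
wrist_force: [3.5, -1.0, -3.8]
finger_gap: 60.0
```

Request:
{"name": "arm_command", "arguments": {"steps": [[0.5, [0, 0, 0.1], 0], [0.5, [0, 0, 0], 0]]}}

```text
clock: 15.05
eef_pos: [509.0, -223.6, 73.4]
eef_rot: [-3.141, -0.0, -1.5]
wrist_force: [-0.7, 0.2, 6.1]
finger_gap: 59.9
```

```bash
python3 plane.py w14
```

```text
15.05 [ 509.  -223.6   73.4] [-3.141 -0.    -1.5  ] [-0.69  0.17  6.08] [0.209 0.287 0.034] 59.89075586387377
z=ax+by+c tool [-5.26443295e-05  1.51604276e-04  8.96245469e+00] rms 0.5923955009022323 6250 tilt deg (about tool x) 0.008686285089110589 about y -0.003016297893212462
```

Request:
{"name": "arm_command", "arguments": {"steps": [[0.5, [0, 0, 0.06], 0], [0.5, [0, 0, 0], 0], [0.5, [0, 0, -0.1], 0], [0.5, [0, 0, 0], 0]]}}

```text
clock: 15.43
eef_pos: [509.0, -223.6, 73.5]
eef_rot: [-3.141, -0.0, -1.5]
wrist_force: [1.7, -0.6, 3.7]
finger_gap: 59.9
```

Request:
{"name": "arm_command", "arguments": {"steps": [[0.8, [0, 0, 0], 0], [0.8, [0, 0, 0], 0], [0.8, [0, 0, 0], 0], [0.8, [0, 0, 0], 0], [0.8, [0, 0, 0], 0]]}}

```text
clock: 15.85
eef_pos: [508.8, -223.6, 73.0]
eef_rot: [3.141, 0.0, -1.5]
wrist_force: [0.4, 0.9, -0.1]
finger_gap: 75.1
```

```bash
python3 plane.py w15
```

```text
15.85 [ 508.8 -223.6   73. ] [ 3.141  0.    -1.5  ] [ 0.45  0.87 -0.09] [ 0.01   0.027 -0.033] 75.13408268145922
z=ax+by+c tool [-2.83625526e-04  9.69418814e-04  8.52844034e+00] rms 0.5956082253653409 6274 tilt deg (about tool x) 0.05554358924147697 about y -0.016250545168426493
```

View pics/w15.png

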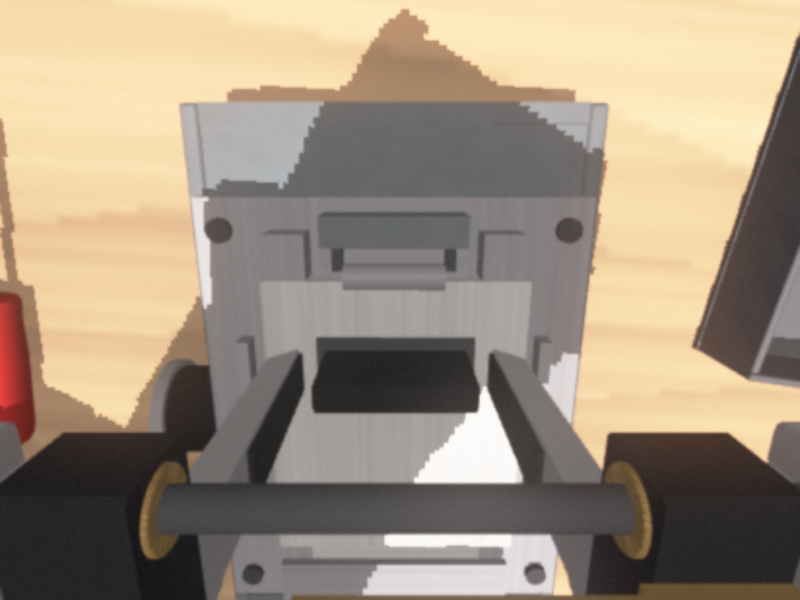

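Request:
{"name": "arm_command", "arguments": {"steps": [[0.8, [0, 0, -1], 0], [0.8, [0, 0, -2], 0], [0.8, [0, 0, -3], 0], [0.8, [0, 0, -3], 0], [0.8, [0, 0, -3], 0]]}}

```text
clock: 16.32
eef_pos: [508.7, -223.5, 195.3]
eef_rot: [-3.141, -0.0, -1.5]
wrist_force: [0.5, -0.5, 0.6]
finger_gap: 75.1
```

Request:
{"name": "arm_command", "arguments": {"steps": [[0.8, [0, 0, -1], 0], [0.8, [0, 0, 0], 0], [0.8, [0, 0, 0], 0]]}}

```text
clock: 16.57
eef_pos: [508.7, -223.6, 202.8]
eef_rot: [3.142, -0.0, -1.5]
wrist_force: [-0.3, 1.6, -1.3]
finger_gap: 75.0
```

```bash
python3 - <<'E'
from h import *
s=manip.read_state();c=wristcal(s);p,d=manip.camera("wrist")
cv2.imwrite("pics/w16.png",cv2.resize(p[...,::-1],(800,600),interpolation=cv2.INTER_CUBIC))
P=cloud(c,d);rx=P[...,:2]-np.array([479.7,-224.9]);X=rx@[np.cos(.07),np.sin(.07)];Y=rx@[-np.sin(.07),np.cos(.07)]
m=(abs(Y)<45)&(((X>-50)&(X<15))|((X>42)&(X<55)))&(abs(P[...,2]-65)<6)
A=np.c_[X[m],Y[m],np.ones(m.sum())];k=np.linalg.lstsq(A,P[...,2][m],rcond=None)[0];print(m.sum(),"slopes,height at seat centre",k)
m=(abs(X)<20)&(abs(Y)>64)&(abs(Y)<72);print("frame z",np.median(P[...,2][m]),s['clock'],s['eef_pos'],s['wrist_force'])
p,d=manip.camera("top");cv2.imwrite("pics/t16.png",cv2.resize(p[...,::-1],(800,600)))
E
python3 look.py s16 scene 140 90 290 230
```

```text
5376 slopes,height at seat centre [ 5.97217321e-04 -3.96155786e-05  6.45443354e+01]
frame z 59.75181393866787 16.5667 [ 508.70237315 -223.56715628  202.81673431] [-0.26231627  1.61975671 -1.2613583 ]
16.6667 [ 508.3 -223.3  201.5] [ 3.139e+00  1.000e-03 -1.500e+00] [-0.17 -0.13  0.18] [-0.013 -0.029 -0.039] 75.19554483168434
4.285714285714286
```

View pics/w16.png

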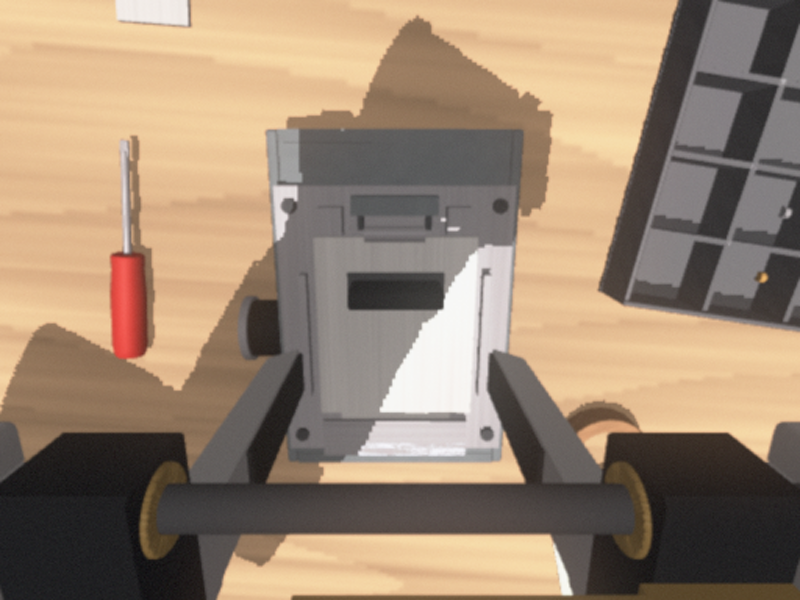

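View pics/s16.png

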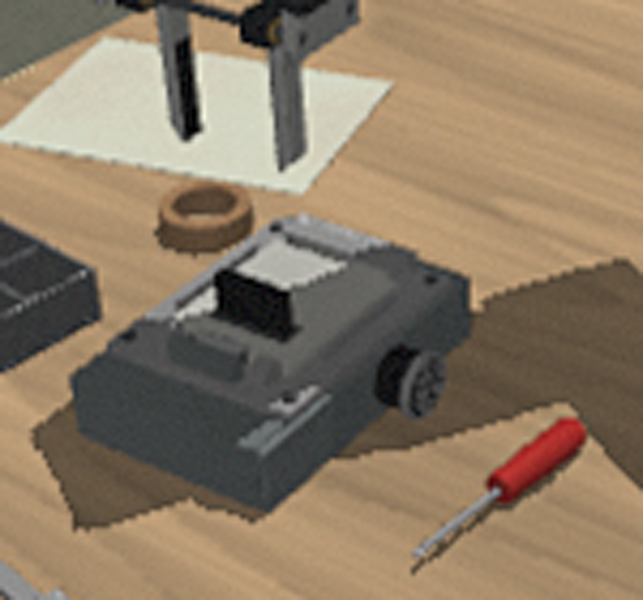

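View pics/t16.png

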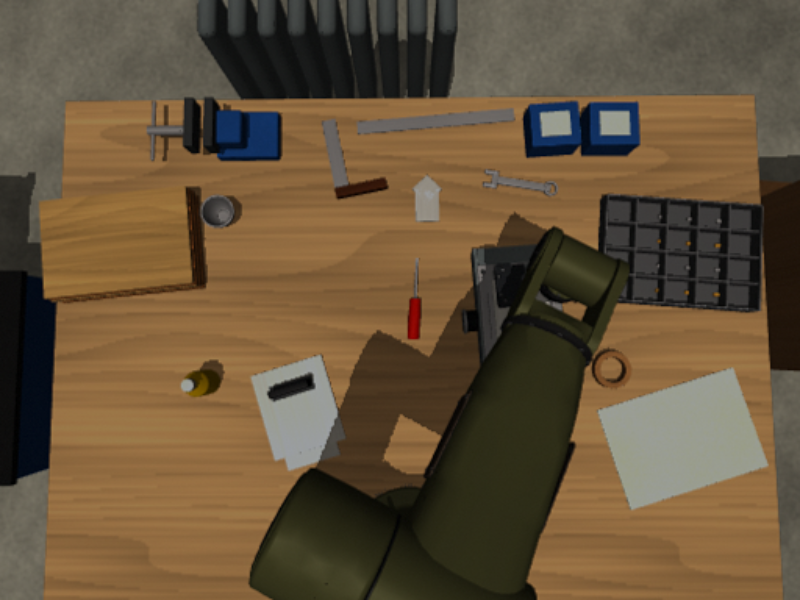

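```bash
python3 -c "
from cell import manip
print(manip.sign_off())"
```

```text
the job is handed in; nothing more can be done
None
```

The smaller cover is back on the dust extractor, lying flat with its far edge under the roller, and the job is handed in at about 16.7 s of the 54 s allowed. No verdict was reported.

**Different grip:** I pinched the rib across its 60 mm length, not its 12 mm thickness as the task suggested. The arm commands cannot tilt the tool, so I held the rib at 7 N and lifted. The lip stayed on the bench and the cover tilted in the fingers. I then clamped it at 40 N, with a measured tilt of 11.3°.

**Fitting it:**
- I felt the seat with the lip and slid the lip under the ledge until it met the stop. The highest force there was about 9.5 N, and I eased it off to about 4 N. The frame stood roughly 9 mm off its nominal place, towards the ledge end.
- With the grip reduced to 15 N, I swung the cover down in 1 to 2 mm steps while keeping about 2 to 5 N on the stop. Readings after each step stayed below about 10 N as it passed the roller and went flat.
- I then opened the fingers and raised the arm about 130 mm.

**Last checks:**
- **Height:** the cover's top is 64.5 mm over the bench and the frame 59.8 mm, so the difference is 4.8 mm for the 5 mm plate.
- **Level:** the slope is about 0.0006 rad.
- **Position:** the pictures show the roller over the far edge and the plate centred between the cheeks.
- **Clear of everything:** the wrist force is about zero, and the other things on the bench look unmoved.

No check failed or disagreed. I judged the sideways position and yaw by eye and did not measure them again at the end.

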